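Refit the comb guard of a sole-roughing machine

TASK

The comb guard of the shoemaker's sole-roughing machine has been cleaned and sits in its wooden rack. First make the machine safe: bring its forward-off-reverse lever from forward to the centre off position, without running through to reverse, while the comb is still in its rack. Then lower the comb gently into the slotted plate on top of the machine so that every tooth goes into its own slot and the bar lies down flush on the plate, feeling for the slots rather than forcing or dropping it; let go, leave the lever at off and leave the other things on the bench alone.

Things in the scene. Friction and masses are not known exactly. Their poses are not given: they have to be found in the camera images.
- machine: Green bench machine, fixed; body 116 x 250 mm, long along its y, flat top 94 mm high; grey motor 96 mm high on its +x side (66-150 mm out), belt guard 110 mm high at its -y end, grey switch pod 70 mm high at its +y end. Origin: on the table under the centre of the slotted top; z up, x away from the robot give or take the yaw.
- throat (a point): Centre of the flat top, machine's axes. A steel plate level with the top has 6 slots in a row along y, 24 mm apart, each 10.4 mm (y) x 14.4 mm (x), 36 mm deep, mouths bevelled 1 mm. The row is centred here in x, but the plate is clamped fast anywhere up to 10 mm to either side along y: that shift is not reported and must be felt or seen.
- comb: Loose, about 0.3 kg. Dark bar 160 (y) x 26 (x) x 16 mm high, origin at the centre of its underside. Six square-ended teeth point down, 8 (y) x 9 (x) mm, 30 mm long, 24 mm apart along y, row centred on the origin. Orange grip tab on top 70 (y) x 14 mm (x), 16 to 56 mm above the origin: grasp across the 14 mm. z up; same turned half round. Seated, the origin is 94 mm above the table.
- rack: Wooden drying rack, fixed: two rails 190 mm long along its y, tops 55 mm high, 52 mm wide overall, 16 mm gap between them. The comb's bar lies on the rails, teeth hanging in the gap. Origin on the table under its centre, z up.
- selector (a joint): Forward-off-reverse lever on the switch pod, rad. 0 = upright = off; starts near +0.45 (forward, top leaning to the machine's +x); -0.45 = reverse. It swings about the machine's y. Each position has a spring detent that draws the lever in from within about 0.2 rad; moving between them takes about 5 N at the tip.
- selector_tip (a point): Centre of the lever's red tip: a block 13 mm along the swing, 18 mm along y, 26 mm along the lever, 47 mm from the pivot; moves with the lever.
- selector_pivot (a point): Pivot of the lever, on top of the pod, 72 mm above the table, axes as the machine's: with the lever at off its red tip's centre is 47 mm straight above this.
- tin: Bystander: closed can, 74 mm across, 85 mm high, on the near side between rack and machine; origin under its centre.
- last_a: Bystander: pale wooden shoe last about 230 mm long and 92 mm high, beyond the rack; origin on its underside.
- hammer: Bystander: hammer lying on the left near side.

How it is judged:
By the outcome, as a careful person would: the job done as asked, in the order asked, and still so for the second after the job is handed in, with the robot touching nothing.
It also fails if it takes over 69 s, if anything falls off the work surface, if the arm or the gripper's body presses on something with over 40 N, if the wrist force passes 120 N, or if a joint passes its speed limit or range.

ROBOT

A 6-joint arm with a two-finger parallel gripper is mounted at the origin on the work surface. World frame = base frame: x ahead of the robot, y to its left, z up, the work surface at z = 0. Lengths are in m, angles in rad, forces in N, time in s.
With the tool pointing down it reaches from about 0.25 to 0.8 m from the base axis. Payload 3.9 kg.
Tool frame: the origin (TCP) lies at the very end of the fingers, on their centre line; the grasp point (between the pads) lies 19 mm behind it (arm.grip_depth is the distance from the TCP to the grasp point, in m); x points along the fingers, z is the direction in which the jaws open and shut, and the axes are right-handed (so a half turn about x gives the same grasp; the last joint's range is limited). The gripper opens to 85 mm and grips with 20 to 120 N. Pads are 22 mm wide; open, the fingers measure 114 mm over their backs; the gripper's body (76 mm by 85 mm) begins 54 mm behind the grasp point. The pads swing forward as they close: fully open they stand 13 mm farther back than shut.
Start: joints at [1.2, 0.26, -0.138, 1.173, 0, 1.571], TCP at [0.19, 0.489, 0.199] pointing down, gripper open.
Joint ranges: [-2.78, 2.78], [-0.83, 1.72], [-1.28, 1.37], [-1.9, 2.12], [-1.57, 1.48], [-3.14, 3.14]. Speed limits (rad/s): [2.57, 2.57, 3.14, 3.14, 3.14, 3.14].

INTERFACE

Orientations are given as a unit quaternion [w, x, y, z].
In Python, from plant import arm gives the robot as it stands.
- The arm moves only by the tool drive_tool, never from a script. Its argument "steps" is text: rows parted by semicolons, each of 5 numbers parted by spaces: the gripper's target within -1 to 1 (shut at 1, half-way at 0, fully open at -1), then the shift along the tool's x, y, z in cm, then the turn about the tool's x in degrees. A call has 1 to 5 rows; each row shifts and turns the commanded pose from where the row before left it, along the tool's axes as they then stand; what a row does not reach is not made up. A row lasts 1/10 s, in which the tool goes at most 50 mm and 8.59 degrees, less where a joint would pass 70% of its speed; a pose out of reach is approached as far as the arm can. A call with a gripper value outside its range is refused whole. The fingers move at their own pace and stop on an object; "force" is the grip in N (left out, the last holds). Time passes only in rows, so rows that do not move let the fingers close. It gives the time, the measured TCP pose, the force and the opening at its end, in the units of the state.
- arm.sense(): the state, without advancing time (a new reading comes with each control period).
- arm.capture(name): name is "scene" or "top"; returns the picture (400x640x3 uint8, blue, green, red); there is no depth.
- arm.get_calibration(name): a dict with "fx", "fy", "cx", "cy" (pixels), "cam_to_world" (4x4, takes a point from camera to world coordinates). Camera axes: x right, y up, looking along -z (the intrinsics and any distortion apply to the point x, -y, -z); pixel columns grow to the right and rows downward; lengths in m; the calibration is good to about 2 mm. A picture is of the moment at which its call begins. get_calibration takes no time and is no camera call.
- arm.finish_job(): hands the job in, once; it reports no verdict.
The state is a dict: "t": time; "q": joint angles; "dq": joint speeds; "joint_torque": joint torques, N m; "eef_pos": TCP position; "tcp_rot": TCP orientation; "wrist_force": force on the tool from outside, world axes, zero at the start; "wrist_torque": the same for the moment, N m; "gripper_width": finger opening in m.
Only numpy, scipy, OpenCV 4.12 (cv2) and the standard library are available. Lean on these libraries where they do the work, as an engineer would, in place of code of your own. Each camera call takes 0.05 s, during which the arm holds its last target.

## Working session

There is one attempt and no reset: what is moved stays moved. The work goes in short steps, Python scripts to look and compute and a tool call to move; the robot and the scene stay as the last step left them, time stands still between calls to the robot, and variables do not carry over. Pictures are saved under pics/ and viewed, and the job is handed in when it is done.

Besides the shell and the picture viewer there is one more tool, called after ">>>" as name(argument=value, ...) on one line, values as JSON. drive_tool: Moves the arm, as the interface text tells. Its arguments: {"type":"object","properties":{"steps":{"type":"string"},"force":{"type":"number"}},"required":["steps"]}

```bash
ls; mkdir -p pics; python3 - <<'E'
from plant import arm
import cv2
s=arm.sense();print(s)
for n in("scene","top"):
    cv2.imwrite(f"pics/{n}0.png",arm.capture(n));c=arm.get_calibration(n);print(n,c)
E
```

```text
pics
{'t': 0.0, 'q': array([ 1.19999368e+00,  2.60643973e-01, -1.39383945e-01,  1.17269116e+00,
        9.94983638e-06,  1.57081639e+00]), 'dq': array([-0.00015042,  0.00096356,  0.00105326, -0.00126594, -0.00041848,
        0.00233482]), 'joint_torque': array([-1.29486674e-03, -4.05678105e+01,  2.53921920e+01,  1.88233046e-02,
        3.68980579e-05, -2.44883938e-05]), 'eef_pos': array([0.18996676, 0.48862386, 0.19788033]), 'tcp_rot': array([ 0.58304237, -0.39963558,  0.58416845,  0.39887369]), 'wrist_force': array([ 0.49968397, -0.00088049, -0.40113391]), 'wrist_torque': array([ 0.00728798,  0.01827519, -0.04864292]), 'gripper_width': 0.08519910028946143}
scene {'fx': 365.5300604696427, 'fy': 365.5300604696427, 'cx': 318.46346806697255, 'cy': 199.82960987575763, 'cam_to_world': array([[ 0.65496689, -0.58246417,  0.4814082 ,  0.96305512],
       [ 0.75545186,  0.48984957, -0.43513203, -0.360303  ],
       [ 0.01763122,  0.6486778 ,  0.76085889,  0.77493455],
       [ 0.        ,  0.        ,  0.        ,  1.        ]])}
top {'fx': 379.92408699116936, 'fy': 379.92408699116936, 'cx': 316.22308295244335, 'cy': 201.99629479787345, 'cam_to_world': array([[ 0.0026846 ,  0.99386635, -0.11055529,  0.41445857],
       [-0.9999894 ,  0.0022547 , -0.00401343,  0.01746101],
       [-0.00373954,  0.11056489,  0.99386187,  1.22207144],
       [ 0.        ,  0.        ,  0.        ,  1.        ]])}
```

View pics/scene0.png

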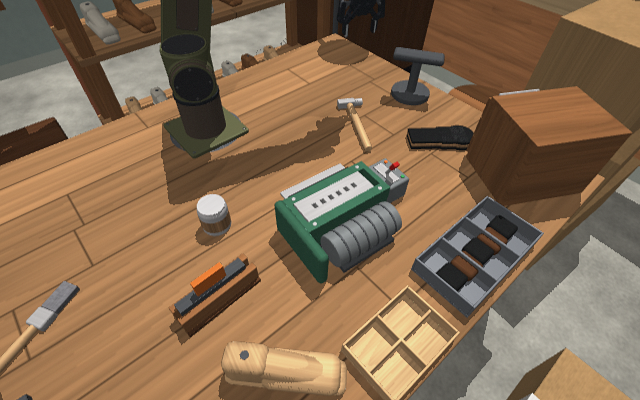

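View pics/top0.png

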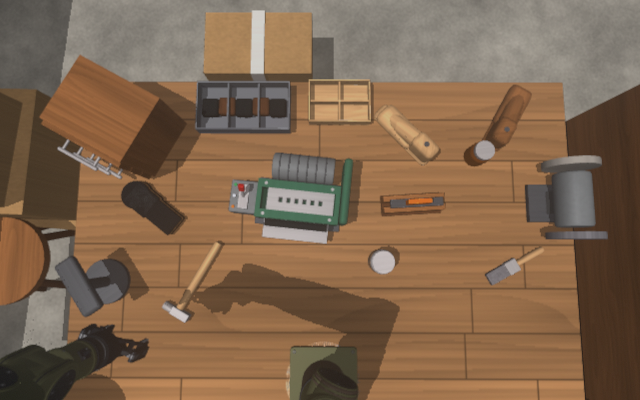

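```bash
cat > h.py <<'E'
import numpy as np, cv2
from plant import arm
C={n:arm.get_calibration(n) for n in("scene","top")}
def ray(n,u,v):
    c=C[n];M=c["cam_to_world"]
    d=M[:3,:3]@np.array([(u-c["cx"])/c["fx"],-(v-c["cy"])/c["fy"],-1]);return M[:3,3],d/np.linalg.norm(d)
def plane(n,u,v,z):
    o,d=ray(n,u,v);return o+d*(z-o[2])/d[2]
def tri(a,b):
    (o1,d1),(o2,d2)=ray("scene",*a),ray("top",*b)
    A=np.stack([d1,-d2],1);t=np.linalg.lstsq(A,o2-o1,rcond=None)[0]
    p,q=o1+d1*t[0],o2+d2*t[1];return (p+q)/2,np.linalg.norm(p-q)
def proj(n,P):
    c=C[n];M=c["cam_to_world"];p=M[:3,:3].T@(np.asarray(P)-M[:3,3])
    return c["cx"]+c["fx"]*p[0]/-p[2],c["cy"]-c["fy"]*p[1]/-p[2]
def crop(im,name,x0,y0,w,h,s):
    cv2.imwrite(name,cv2.resize(im[y0:y0+h,x0:x0+w],None,fx=s,fy=s,interpolation=cv2.INTER_NEAREST))
E
python3 - <<'E'
from h import *
t=cv2.imread("pics/top0.png");s=cv2.imread("pics/scene0.png")
crop(t,"pics/tc1.png",225,145,135,100,5.9)
crop(t,"pics/tc2.png",370,180,90,45,8)
crop(s,"pics/sc1.png",270,140,150,140,4)
crop(s,"pics/sc2.png",160,240,110,95,6)
E
```

```text
(no output)
```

View pics/tc1.png

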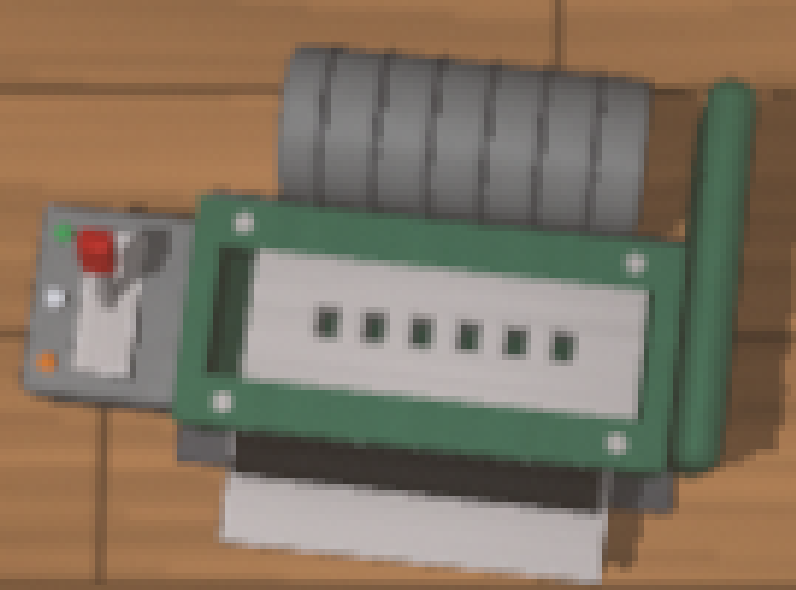

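View pics/tc2.png

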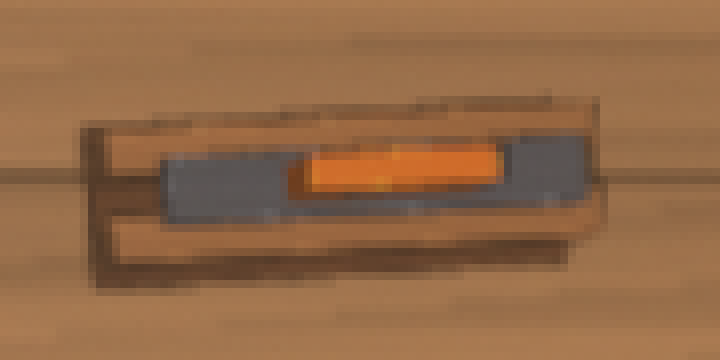

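View pics/sc1.png

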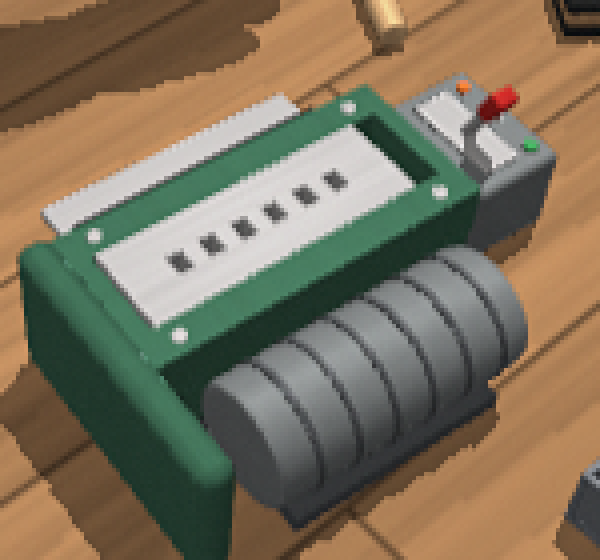

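View pics/sc2.png

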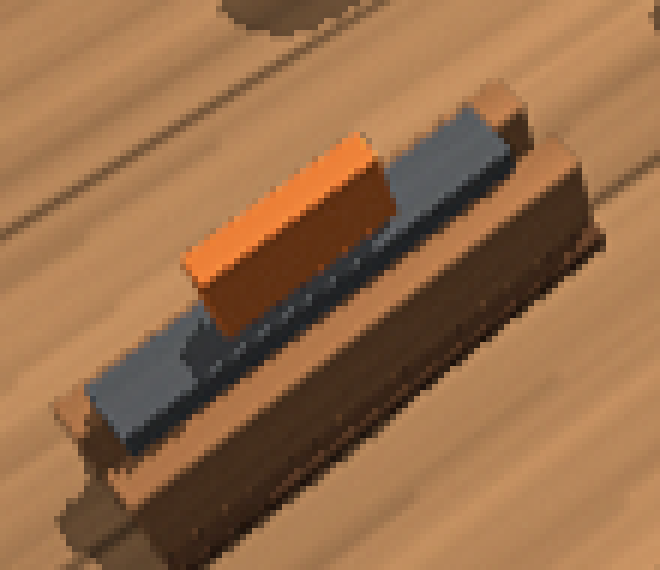

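The crops show six dark slots at top px ≈(280,199)–(320,204), the red tip at (241,187), the orange tab at (420,201), and four white screws around the plate. Next I measure these to sub-pixel accuracy.

```bash
cat > m.py <<'E'
from h import *
def darkslots(im,box):
    x0,y0,w,h=box;g=cv2.cvtColor(im,cv2.COLOR_BGR2GRAY)[y0:y0+h,x0:x0+w].astype(float)
    bg=np.median(g);wt=np.clip(bg-g,0,None);wt[wt<25]=0
    n,l,st,ce=cv2.connectedComponentsWithStats((wt>25).astype(np.uint8),connectivity=4)
    o=[]
    for i in range(1,n):
        if st[i,4]<4: continue
        m=l==i;yy,xx=np.nonzero(m);o.append((x0+np.average(xx,weights=wt[m]),y0+np.average(yy,weights=wt[m]),st[i,4]))
    return np.array(sorted(o))
E
python3 - <<'E'
from m import *
t=cv2.imread("pics/top0.png");s=cv2.imread("pics/scene0.png")
np.set_printoptions(precision=4,suppress=True)
a=darkslots(t,(274,193,53,18));print(a)
P=np.array([plane("top",u,v,0.094) for u,v,_ in a]);print(P)
b=darkslots(s,(308,180,54,30));print(b)
Q=np.array([plane("scene",u,v,0.094) for u,v,_ in b]);print(Q)
# screws
for n,im,pts in(("top",t,[(266,182),(262,213),(332,189),(329,220)]),("scene",s,[(293,199),(315,223),(357,167),(380,188)])):
    for u,v in pts:
        g=im[v-3:v+4,u-3:u+4].min(2).astype(float);w=np.clip(g-120,0,None);yy,xx=np.mgrid[v-3:v+4,u-3:u+4]
        c=((xx*w).sum()/w.sum(),(yy*w).sum()/w.sum());print(n,np.array(c),plane(n,*c,0.095))
# red, orange
for n,im in(("top",t),("scene",s)):
    hsv=cv2.cvtColor(im,cv2.COLOR_BGR2HSV)
    for nm,lo,hi in(("red",(0,170,60),(4,255,255)),("or",(7,190,150),(13,255,255))):
        m=cv2.inRange(hsv,lo,hi);k,l,st,ce=cv2.connectedComponentsWithStats(m)
        for i in range(1,k):
            if st[i,4]>12: print(n,nm,st[i],ce[i])
E
```

```text
[[276.5724 210.       7.    ]
 [279.9459 199.1137  24.    ]
 [287.8888 199.9283  24.    ]
 [295.8168 200.7591  25.    ]
 [303.8386 201.5021  25.    ]
 [311.8386 202.4617  25.    ]
 [319.8026 203.3106  26.    ]
 [324.5868 193.       4.    ]]
[[ 0.5157  0.1402  0.094 ]
 [ 0.5484  0.1306  0.094 ]
 [ 0.546   0.1068  0.094 ]
 [ 0.5435  0.083   0.094 ]
 [ 0.5413  0.059   0.094 ]
 [ 0.5385  0.0351  0.094 ]
 [ 0.536   0.0113  0.094 ]
 [ 0.5671 -0.003   0.094 ]]
[[314.5012 205.0566  26.    ]
 [319.3604 185.5485 236.    ]
 [322.4862 200.6847  27.    ]
 [330.4655 196.6462  25.    ]
 [338.1517 192.6427  24.    ]
 [345.8319 188.4266  24.    ]
 [351.7015 204.1533 284.    ]
 [353.2261 184.6821  24.    ]]
[[0.5386 0.0109 0.094 ]
 [0.4978 0.062  0.094 ]
 [0.5406 0.0348 0.094 ]
 [0.5435 0.0586 0.094 ]
 [0.546  0.0821 0.094 ]
 [0.5481 0.1066 0.094 ]
 [0.5946 0.0819 0.094 ]
 [0.5509 0.13   0.094 ]]
top [265.892  182.1324] [0.5995 0.1734 0.095 ]
top [262.1084 212.5149] [0.508 0.183 0.095]
top [332.0921 189.0482] [ 0.579  -0.0254  0.095 ]
top [328.9828 219.5911] [ 0.4874 -0.016   0.095 ]
scene [293.323  198.7379] [ 0.4906 -0.0162  0.095 ]
scene [314.462  223.3516] [ 0.581  -0.0255  0.095 ]
scene [356.7444 166.4202] [0.5102 0.1829 0.095 ]
scene [379.5478 187.549 ] [0.6014 0.1734 0.095 ]
top red [239 184   5   7  30] [240.9333 187.0667]
top or [409 199  23   5  91] [419.8791 200.7692]
scene red [390 162   9   8  41] [394.122  165.4634]
scene or [191 263  32  25 195] [205.8718 274.9795]
```

```bash
python3 - <<'E'
from m import *
np.set_printoptions(precision=4,suppress=True)
t=cv2.imread("pics/top0.png");s=cv2.imread("pics/scene0.png")
p,e=tri((394.12,165.46),(240.93,187.07));print("tip",p,e, plane("top",240.93,187.07,.114),plane("scene",394.12,165.46,.114))
yaw=-0.103;R=np.array([[np.cos(yaw),-np.sin(yaw)],[np.sin(yaw),np.cos(yaw)]]);mc=np.array([.5446,.0787])
print("tip in machine",R.T@(p[:2]-mc))
# pod lamps/ white plate in pod
# tab: top face mask bright in both views
def comp(n,im,lo,hi,box):
    hsv=cv2.cvtColor(im,cv2.COLOR_BGR2HSV);m=cv2.inRange(hsv,lo,hi)
    z=np.zeros_like(m);x,y,w,h=box;z[y:y+h,x:x+w]=m[y:y+h,x:x+w]
    c=max(cv2.findContours(z,0,cv2.CHAIN_APPROX_NONE)[0],key=cv2.contourArea)
    return cv2.minAreaRect(c),cv2.moments(z,True)
for n,im,box in(("top",t,(400,190,40,22)),("scene",s,(185,258,45,40))):
    r,m=comp(n,im,(5,180,190),(16,255,255),box)
    c=(m["m10"]/m["m00"],m["m01"]/m["m00"]);print(n,r,c,plane(n,*c,.055+.056))
    th=.5*np.arctan2(2*m["mu11"],m["mu20"]-m["mu02"]);d=np.array([np.cos(th),np.sin(th)])*8
    a,b=plane(n,c[0]-d[0],c[1]-d[1],.111),plane(n,c[0]+d[0],c[1]+d[1],.111);print("dir",(b-a)[:2],np.degrees(np.arctan2((b-a)[0],(b-a)[1])))
# tin, hammer etc by hand. Bar corners via dark grey
E
```

```text
tip [0.5821 0.2448 0.1135] 0.001386792294864124 [0.5815 0.2441 0.114 ] [0.5827 0.2449 0.114 ]
tip in machine [0.0202 0.169 ]
top ((420.0, 200.5), (3.0, 22.0), 90.0) (419.9078947368421, 200.46052631578948) [ 0.5433 -0.283   0.111 ]
dir [ 0.0029 -0.047 ] 176.443048227593
scene ((205.87025451660156, 274.3216247558594), (5.220023155212402, 35.437347412109375), 53.97262954711914) (205.8235294117647, 274.40106951871655) [ 0.5461 -0.2846  0.111 ]
dir [-0.0019  0.0305] -3.515341673391097
```

The tip triangulates to (0.582, 0.245, 0.1135), which gives a pivot near (0.562, 0.247) that matches the stated geometry. The comb centre is about (0.545, -0.284) with yaw +3.5°. The slot-row centre is about (0.543, 0.0707) with yaw −5.9°. Now I'll write a planner for the moves.

```bash
cat > g.py <<'E'
import sys
from h import *
from scipy.spatial.transform import Rotation as Ro
np.set_printoptions(precision=4,suppress=True)
def st():
    s=arm.sense();q=s["tcp_rot"];R=Ro.from_quat([q[1],q[2],q[3],q[0]]).as_matrix()
    return s,R
def go(x,y,z,jawdeg=None):
    """jawdeg: wanted world angle of jaw axis (mod 180)"""
    s,R=st();d=np.array([x,y,z])-s["eef_pos"]
    print("t",round(s["t"],2),"pos",s["eef_pos"],"F",s["wrist_force"],"T",s["wrist_torque"],"w",round(s["gripper_width"],4))
    print("tool x",R[:,0],"z",R[:,2],"q",s["q"])
    cur=np.degrees(np.arctan2(R[1,2],R[0,2]));print("jaw ang",cur)
    a=0 if jawdeg is None else (jawdeg-cur+90)%180-90
    # turn about tool x (down): positive turn lowers world angle
    print("d world cm",d*100,"tool cm",R.T@d*100,"turn about x deg",-a if R[2,0]<0 else a)
if __name__=="__main__":
    go(*map(float,sys.argv[1:]))
E
python3 g.py .562 .2468 .2 -5.9
```

```text
t 0.1 pos [0.19   0.4887 0.1979] F [ 0.1662  0.2434 -0.1292] T [ 0.0168 -0.0071 -0.0018] w 0.0855
tool x [-0.0007 -0.0017 -1.    ] z [ 0.3624  0.932  -0.0018] q [ 1.2     0.2606 -0.1393  1.1727  0.      1.5708]
jaw ang 68.75373289373897
d world cm [ 37.2002 -24.1895   0.207 ] tool cm [ -0.192  -43.4375  -9.0652] turn about x deg 74.65373289373898
```

>>> drive_tool(steps="-1 0 -4.8 -1 0;-1 0 -4.8 -1 0;-1 0 -4.8 -1 0;-1 0 -4.8 -1 0;-1 0 -4.8 -1 0", force=20)

```text
t: 0.6
eef_pos: [0.3969, 0.3543, 0.1984]
tcp_rot: [0.583, -0.399, 0.584, 0.399]
wrist_force: [0.4, 0.2, 1.1]
gripper_width: 0.0853
```

>>> drive_tool(steps="-1 0 -4.8 -1 0;-1 0 -4.8 -1 0;-1 0 -4.8 -1 0;-1 0 -4.8 -1 0;-1 0 0 0 8")

```text
t: 1.1
eef_pos: [0.565, 0.245, 0.1974]
tcp_rot: [0.612, -0.355, 0.612, 0.354]
wrist_force: [-1.9, 0.8, 0.0]
gripper_width: 0.0855
```

>>> drive_tool(steps="-1 0 0 0 8;-1 0 0 0 8;-1 0 0 0 8;-1 0 0 0 8;-1 0 0 0 8")

```text
t: 1.6
eef_pos: [0.5599, 0.2487, 0.198]
tcp_rot: [0.695, -0.125, 0.696, 0.125]
wrist_force: [-0.2, 0.6, -1.2]
gripper_width: 0.0853
```

>>> drive_tool(steps="-1 0 0 0 8;-1 0 0 0 8;-1 0 0 0 8;-1 0 0 0 2.6;-1 0 0 0 0")

```text
t: 2.1
eef_pos: [0.5599, 0.2487, 0.1981]
tcp_rot: [0.706, 0.036, 0.707, -0.036]
wrist_force: [0.3, 0.1, -0.5]
gripper_width: 0.0857
```

```bash
python3 g.py .562 .2468 .1 -5.9
```

```text
t 2.1 pos [0.5599 0.2487 0.1981] F [ 0.3356  0.0648 -0.4859] T [ 0.0101  0.0307 -0.0468] w 0.0857
tool x [-0.0011 -0.0005 -1.    ] z [ 0.9948 -0.1016 -0.001 ] q [0.4181 0.414  0.0898 1.2479 0.     2.0907]
jaw ang -5.833053946891768
d world cm [ 0.2102 -0.1949 -9.8124] tool cm [ 9.8122 -0.1666  0.2392] turn about x deg 0.06694605310823931
```

>>> drive_tool(steps="-1 0.3 -0.17 0.24 0;-1 3 0 0 0;-1 3 0 0 0;-1 2.5 0 0 0;-1 1 0 0 0")

```text
t: 2.6
eef_pos: [0.5605, 0.2459, 0.0976]
tcp_rot: [0.705, 0.035, 0.708, -0.037]
wrist_force: [-0.1, 0.2, -0.6]
gripper_width: 0.0851
```

>>> drive_tool(steps="-1 0 0 0 0;-0.3 0 0 0 0;0 0 0 0 0;0 0 0 0 0;0.2 0 0 0 0")

```text
t: 3.1
eef_pos: [0.5632, 0.2473, 0.1017]
tcp_rot: [0.707, 0.036, 0.706, -0.036]
wrist_force: [-0.2, -0.1, 0.6]
gripper_width: 0.0344
```

```bash
python3 - <<'E'
from g import *
go(.562,.2468,.1,-5.9)
for n in("scene","top"): cv2.imwrite(f"pics/{n}1.png",arm.capture(n))
crop(cv2.imread("pics/scene1.png"),"pics/s1.png",300,60,160,140,4.2)
E
```

```text
t 3.1 pos [0.5632 0.2473 0.1017] F [-0.1572 -0.0866  0.5612] T [0.0159 0.0453 0.0118] w 0.0344
tool x [ 0.0017  0.0008 -1.    ] z [ 0.9948 -0.1018  0.0016] q [ 0.4137  0.4634 -0.0864  1.0191 -0.      2.0865]
jaw ang -5.841441479258052
d world cm [-0.1166 -0.0457 -0.1744] tool cm [ 0.1741 -0.0575 -0.1116] turn about x deg 0.05855852074195411
```

View pics/s1.png

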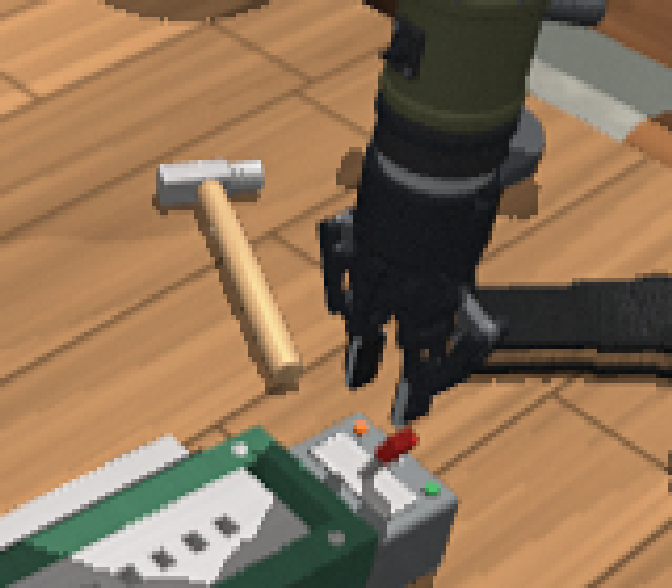

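```bash
python3 - <<'E'
from g import *
for P in [(.5632,.2473,.1017),(.5632,.2473,.12),(.5821,.2448,.1135)]: print([proj(n,P) for n in C])
crop(cv2.imread("pics/top1.png"),"pics/t1.png",200,120,150,140,4.2)
E
```

```text
[(np.float64(388.33687123680335), np.float64(164.44159789994006)), (np.float64(240.54890793026), np.float64(193.7741520560587))]
[(np.float64(389.4788764113558), np.float64(159.3830766850745)), (np.float64(239.28857699923643), np.float64(192.94888175215945))]
[(np.float64(393.8630838800235), np.float64(165.48953632820755)), (np.float64(240.74708587785736), np.float64(186.898221147029))]
```

View pics/t1.png

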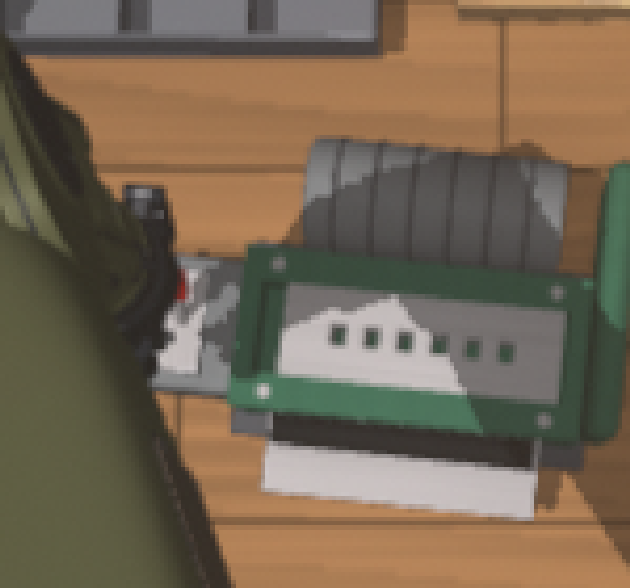

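View pics/scene1.png

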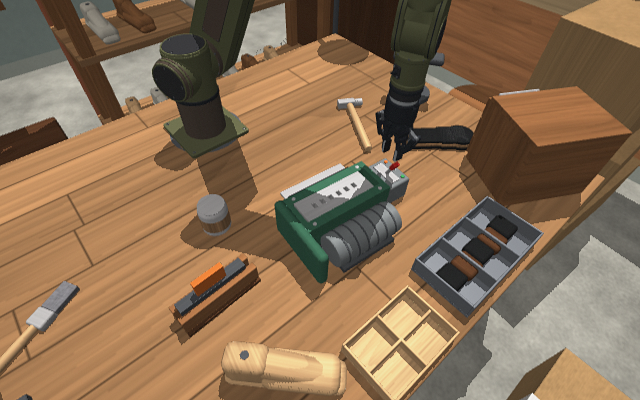

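```bash
python3 - <<'E'
from g import *
for z in (.1,.11,.12,.13):
  for dx in (-.024,-.017,.017,.024):
    print(z,dx,[np.round(proj("scene",(.5632+dx*.995+dy*.1,.2473-dx*.1+dy*.995,z)),1) for dy in(-.011,0,.011)])
t=cv2.imread("pics/scene1.png");hsv=cv2.cvtColor(t,cv2.COLOR_BGR2HSV)
m=cv2.inRange(hsv,(0,170,60),(4,255,255));print(cv2.connectedComponentsWithStats(m)[2:])
crop(t,"pics/s1b.png",370,125,50,55,11)
E
```

```text
0.1 -0.024 [array([379.1, 161.3]), array([382.2, 159.7]), array([385.3, 158.2])]
0.1 -0.017 [array([380.9, 162.8]), array([383.9, 161.2]), array([387. , 159.6])]
0.1 0.017 [array([389.5, 170.3]), array([392.6, 168.6]), array([395.7, 167. ])]
0.1 0.024 [array([391.3, 171.9]), array([394.4, 170.2]), array([397.5, 168.5])]
0.11 -0.024 [array([379.7, 158.6]), array([382.8, 157. ]), array([385.8, 155.4])]
0.11 -0.017 [array([381.4, 160.1]), array([384.5, 158.5]), array([387.6, 156.9])]
0.11 0.017 [array([390.1, 167.6]), array([393.3, 165.9]), array([396.4, 164.3])]
0.11 0.024 [array([392. , 169.2]), array([395.1, 167.5]), array([398.2, 165.8])]
0.12 -0.024 [array([380.2, 155.8]), array([383.3, 154.2]), array([386.4, 152.6])]
0.12 -0.017 [array([382. , 157.3]), array([385.1, 155.7]), array([388.2, 154.1])]
0.12 0.017 [array([390.8, 164.8]), array([393.9, 163.1]), array([397. , 161.5])]
0.12 0.024 [array([392.6, 166.4]), array([395.8, 164.7]), array([398.9, 163. ])]
0.13 -0.024 [array([380.8, 153. ]), array([383.9, 151.4]), array([387. , 149.8])]
0.13 -0.017 [array([382.6, 154.5]), array([385.7, 152.9]), array([388.8, 151.3])]
0.13 0.017 [array([391.4, 162. ]), array([394.6, 160.3]), array([397.8, 158.7])]
0.13 0.024 [array([393.3, 163.6]), array([396.5, 161.9]), array([399.6, 160.2])]
(array([[     0,      0,    640,    400, 255959],
       [   390,    162,      9,      8,     41]], dtype=int32), array([[319.488 , 199.5055],
       [394.122 , 165.4634]]))
```

View pics/s1b.png

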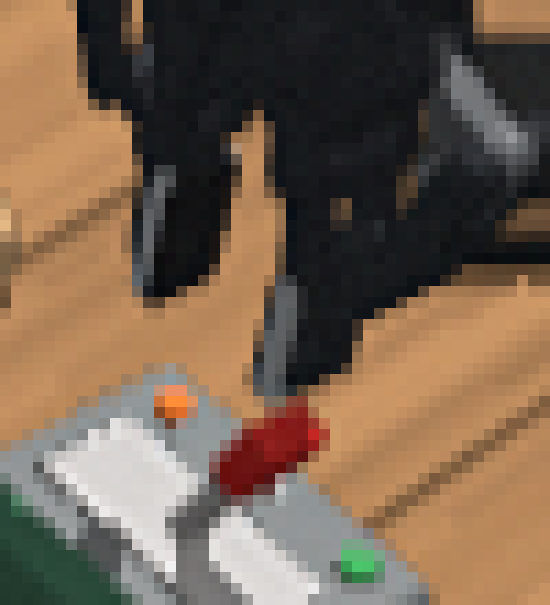

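The lever hasn't moved. Both fingertips show above it, near scene px (395,160) and (385,152), so part-closed pads stand farther back than I assumed. I'll open again, go 1.5 cm lower (TCP 87 mm, still above the 72 mm pod) and close there.

>>> drive_tool(steps="-0.8 0 0 -0.1 0;-0.8 0 0 0 0;-0.8 0 0 0 0;-0.8 0.8 0 0 0;-0.8 0.8 0 0 0")

```text
t: 3.7
eef_pos: [0.5616, 0.2471, 0.0842]
tcp_rot: [0.706, 0.036, 0.706, -0.036]
wrist_force: [0.6, 0.3, -0.9]
gripper_width: 0.0771
```

>>> drive_tool(steps="-0.4 0 0 0 0;0 0 0 0 0;0.2 0 0 0 0;0.3 0 0 0 0;0.35 0 0 0 0")

```text
t: 4.2
eef_pos: [0.5643, 0.2476, 0.0864]
tcp_rot: [0.708, 0.037, 0.704, -0.036]
wrist_force: [0.2, 0.1, -0.6]
gripper_width: 0.0278
```

```bash
python3 - <<'E'
from g import *
go(.562,.2468,.085,-5.9)
t=arm.capture("scene");crop(t,"pics/s2b.png",370,125,50,55,11)
E
```

```text
t 4.2 pos [0.5643 0.2476 0.0864] F [ 0.2013  0.0967 -0.612 ] T [-0.0406 -0.2266 -0.0322] w 0.0278
tool x [ 0.0052  0.0017 -1.    ] z [ 0.9947 -0.1027  0.005 ] q [ 0.4137  0.4735 -0.1121  0.9798 -0.0005  2.0873]
jaw ang -5.892559862446418
d world cm [-0.2342 -0.075  -0.1354] tool cm [ 0.1341 -0.099  -0.2259] turn about x deg 0.007440137553587078
```

View pics/s2b.png

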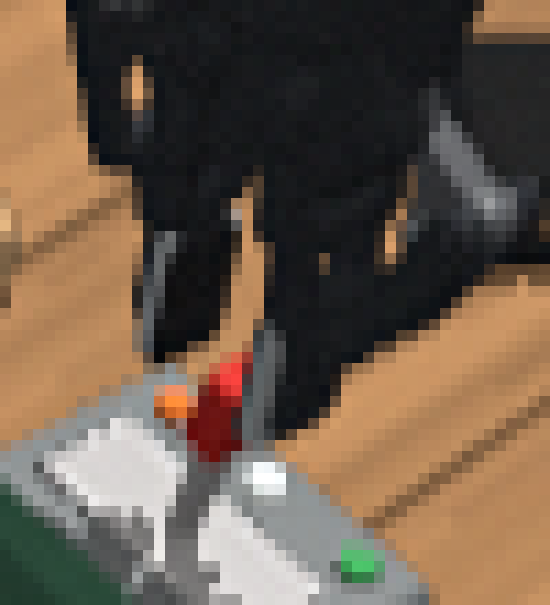

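The +x pad has caught the red tip (scene px ≈(390,163)) and is pushing it toward upright. I'll keep closing.

>>> drive_tool(steps="0.45 0 0 0 0;0.55 0 0 0 0;0.65 0 0 0 0;0.7 0 0 0 0;0.7 0 0 0 0")

```text
t: 4.75
eef_pos: [0.5618, 0.2468, 0.0843]
tcp_rot: [0.706, 0.036, 0.706, -0.036]
wrist_force: [2.8, -1.2, -3.8]
gripper_width: 0.013
```

```bash
python3 - <<'E'
from g import *
go(.562,.2468,.085,-5.9)
t=arm.capture("scene");crop(t,"pics/s3b.png",370,125,50,55,11)
E
```

```text
t 4.75 pos [0.5618 0.2468 0.0843] F [ 2.7725 -1.1829 -3.7668] T [-0.1586 -0.6304 -0.0249] w 0.013
tool x [ 0.0003 -0.0007 -1.    ] z [ 0.9948 -0.1019  0.0003] q [ 0.4144  0.4749 -0.1155  0.9804 -0.0008  2.0873]
jaw ang -5.851353169636304
d world cm [0.0248 0.0019 0.0744] tool cm [-0.0744  0.0044  0.0245] turn about x deg 0.048646830363693994
```

View pics/s3b.png

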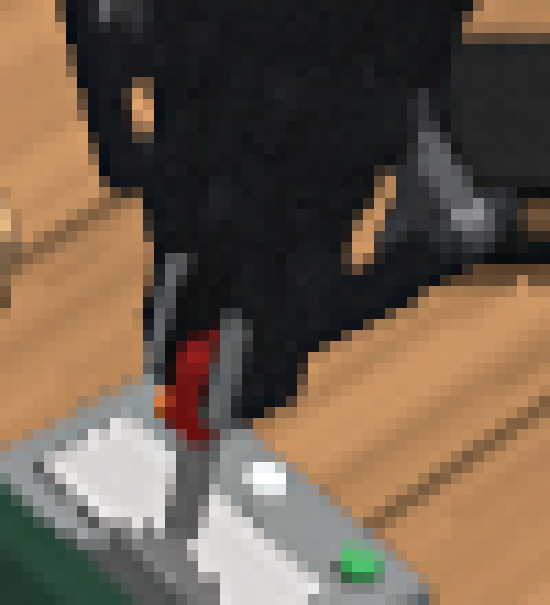

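The tip is gripped at a width of 13 mm, upright over the pivot. Release and lift.

>>> drive_tool(steps="0.4 0 0 0 0;0 0 0 0 0;-0.4 0 0 0 0;-0.6 0 0 0 0;-0.6 0 0 0 0")

```text
t: 5.3
eef_pos: [0.5613, 0.2471, 0.0848]
tcp_rot: [0.706, 0.036, 0.706, -0.036]
wrist_force: [0.7, 0.0, -0.7]
gripper_width: 0.068
```

>>> drive_tool(steps="-0.6 -1 0 0 0;-0.6 -3 0 0 0;-0.6 -4 0 0 0;-0.6 -4 0 0 0;-0.6 0 0 0 0")

```text
t: 5.8
eef_pos: [0.5651, 0.2487, 0.2122]
tcp_rot: [0.71, 0.038, 0.702, -0.034]
wrist_force: [0.2, 0.2, 0.6]
gripper_width: 0.0681
```

```bash
python3 - <<'E'
from g import *
go(.5447,-.2838,.2,3.5)
t=arm.capture("scene");cv2.imwrite("pics/scene4.png",t);crop(t,"pics/s4b.png",370,125,50,55,11)
hsv=cv2.cvtColor(t,cv2.COLOR_BGR2HSV)
m=cv2.inRange(hsv,(0,170,60),(4,255,255));r=cv2.connectedComponentsWithStats(m);print(r[2:])
print(proj("scene",(.562,.2468,.119)))
E
```

```text
t 5.8 pos [0.5651 0.2487 0.2122] F [0.2428 0.1512 0.5566] T [ 0.0258 -0.0022 -0.015 ] w 0.0681
tool x [ 0.0112  0.005  -0.9999] z [ 0.9947 -0.1019  0.0107] q [0.4145 0.4071 0.1152 1.2666 0.0001 2.0873]
jaw ang -5.846707070294205
d world cm [ -2.0399 -53.2487  -1.2154] tool cm [  0.9252 -53.1862   3.3818] turn about x deg -9.346707070294201
(array([[     0,      0,    640,    400, 255943],
       [   385,    155,      8,     10,     57]], dtype=int32), array([[319.4845, 199.5089],
       [388.9298, 159.5439]]))
(np.float64(388.94410055660717), np.float64(159.5048866486197))
```

View pics/s4b.png

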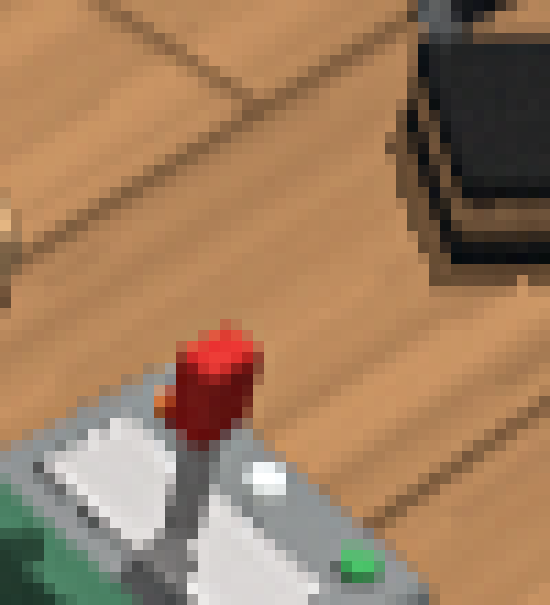

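The lever stands upright: red centroid (388.9,159.5) against a predicted (388.9,159.5) for off. On to the comb.

>>> drive_tool(steps="-0.6 0 -4.8 0.3 0;-0.6 0 -4.8 0.3 0;-0.6 0 -4.8 0.3 0;-0.6 0 -4.8 0.3 0;-0.6 0 -4.8 0.3 0")

```text
t: 6.35
eef_pos: [0.5508, 0.005, 0.2039]
tcp_rot: [0.706, 0.036, 0.707, -0.036]
wrist_force: [1.1, 0.0, -0.2]
gripper_width: 0.068
```

>>> drive_tool(steps="-0.6 0 -4.8 0.3 0;-0.6 0 -4.8 0.3 0;-0.6 0 -4.8 0.3 0;-0.6 0 -4.8 0.3 0;-0.6 0 -4.8 0.3 0")

```text
t: 6.85
eef_pos: [0.5414, -0.2351, 0.2039]
tcp_rot: [0.706, 0.036, 0.707, -0.036]
wrist_force: [1.7, 0.5, 0.4]
gripper_width: 0.0684
```

>>> drive_tool(steps="-0.6 0 -4.8 0.3 0;-0.6 0 0 0 -5;-0.6 0 0 0 -4.3;-0.6 0 0 0 0;-0.6 0 0 0 0")

```text
t: 7.35
eef_pos: [0.54, -0.2812, 0.204]
tcp_rot: [0.706, -0.021, 0.707, 0.021]
wrist_force: [0.5, 0.6, 0.3]
gripper_width: 0.0681
```

```bash
python3 - <<'E'
from g import *
go(.5447,-.2838,.2,3.5)
t=arm.capture("scene");cv2.imwrite("pics/scene5.png",t);crop(t,"pics/s5.png",140,150,150,200,3)
E
```

```text
t 7.35 pos [ 0.54   -0.2812  0.204 ] F [0.545  0.5746 0.2554] T [0.0343 0.0148 0.0764] w 0.0681
tool x [-0.0014  0.0007 -1.    ] z [ 0.9983  0.0588 -0.0013] q [-0.4802  0.4057  0.0919  1.2585  0.      1.0318]
jaw ang 3.369803367736158
d world cm [ 0.468  -0.2566 -0.3983] tool cm [ 0.3975 -0.284   0.4526] turn about x deg -0.13019663226384637
```

View pics/s5.png

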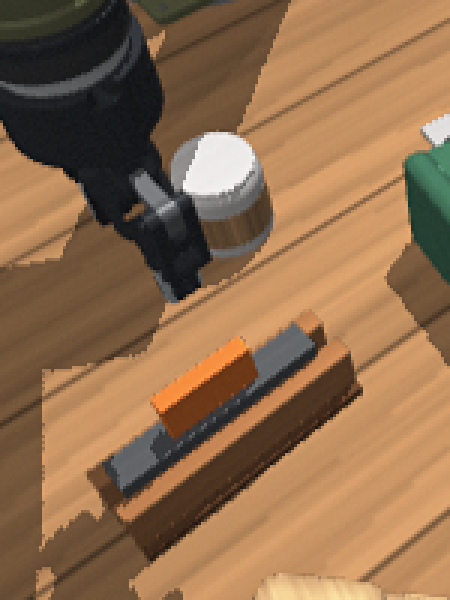

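```bash
python3 - <<'E'
from g import *
for z in (.2,.21,.22,.23,.24):
    print(z,[np.round(proj("scene",(.54+dx,-.2812+.06*dx+dy,z)),1) for dx in(.034,.046) for dy in (-.011,.011)])
t=arm.capture("top");crop(t,"pics/t5.png",360,120,150,140,4.2);crop(cv2.imread("pics/scene5.png"),"pics/s5b.png",160,190,60,70,9)
E
```

```text
0.2 [array([200.2, 262.3]), array([211.1, 255.5]), array([204. , 266.6]), array([214.8, 259.6])]
0.21 [array([198.9, 259.4]), array([209.9, 252.5]), array([202.7, 263.7]), array([213.7, 256.7])]
0.22 [array([197.6, 256.4]), array([208.7, 249.5]), array([201.4, 260.7]), array([212.6, 253.7])]
0.23 [array([196.3, 253.3]), array([207.5, 246.4]), array([200.1, 257.6]), array([211.4, 250.6])]
0.24 [array([194.9, 250.2]), array([206.3, 243.2]), array([198.7, 254.5]), array([210.2, 247.4])]
```

View pics/s5b.png

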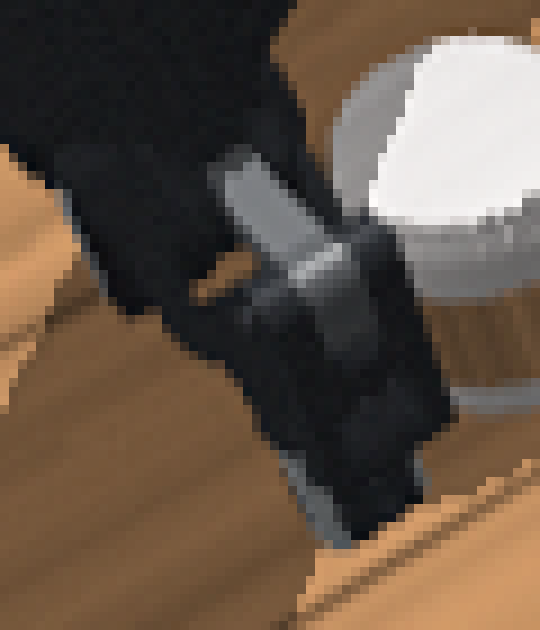

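View pics/t5.png

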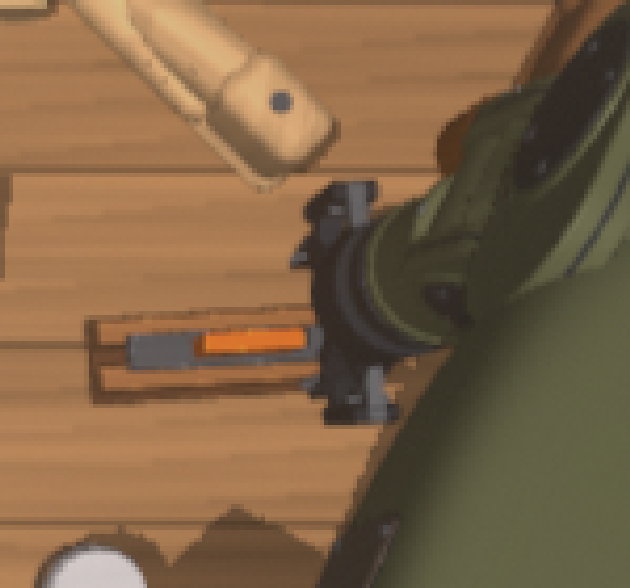

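```bash
python3 - <<'E'
from g import *
print(arm.grip_depth)
print(tri((206.1,245),(431,182)), tri((206.1,245),(430,180)))
for z in(.2,.235): print(plane("top",431,182,z),plane("top",433.5,212,z),proj("top",(.5765,-.2702,z)),proj("top",(.508,-.274,z)))
E
```

```text
0.0187
(array([ 0.5778, -0.2739,  0.2439]), np.float64(0.007033606466008114)) (array([ 0.5815, -0.2726,  0.2472]), np.float64(0.002510545950761394))
[ 0.5836 -0.2904  0.2   ] [ 0.5017 -0.2946  0.2   ] (np.float64(423.6316510698757), np.float64(184.55803078225722)) (np.float64(425.76720444390804), np.float64(209.66716784490998))
[ 0.5778 -0.2799  0.235 ] [ 0.4987 -0.284   0.235 ] (np.float64(427.3263792090948), np.float64(182.47658257595037)) (np.float64(429.56526913236), np.float64(208.45185210171886))
```

Both views put the open fingertips about 30 mm above the reported TCP, which is more than the 13 mm quoted. So I'll descend in stages and check by eye.

>>> drive_tool(steps="-0.6 2 -0.28 0.45 -0.1;-0.6 3 0 0 0;-0.6 3 0 0 0;-0.6 3 0 0 0;-0.6 1.2 0 0 0")

```text
t: 7.95
eef_pos: [0.5432, -0.2825, 0.0797]
tcp_rot: [0.705, -0.021, 0.708, 0.023]
wrist_force: [-1.1, -0.3, 0.2]
gripper_width: 0.0685
```

>>> drive_tool(steps="0 0 0 0 0;0 0 0 0 0;0.2 0 0 0 0;0.2 0 0 0 0;0.2 0 0 0 0")

```text
t: 8.45
eef_pos: [0.546, -0.2845, 0.0839]
tcp_rot: [0.707, -0.022, 0.706, 0.022]
wrist_force: [0.8, -0.1, -0.1]
gripper_width: 0.0344
```

```bash
python3 - <<'E'
from g import *
go(.5447,-.2838,.075,3.5)
t=arm.capture("scene");crop(t,"pics/s6.png",160,220,100,100,6)
E
```

```text
t 8.45 pos [ 0.546  -0.2845  0.0839] F [ 0.8439 -0.0664 -0.0785] T [-0.0016 -0.0416 -0.0113] w 0.0344
tool x [ 0.0019 -0.001  -1.    ] z [0.9981 0.0619 0.0018] q [-0.4804  0.4768 -0.1132  0.9786  0.      1.0284]
jaw ang 3.551463177889879
d world cm [-0.1264  0.0681 -0.8898] tool cm [ 0.8895  0.0768 -0.1236] turn about x deg 0.05146317788987176
```

View pics/s6.png

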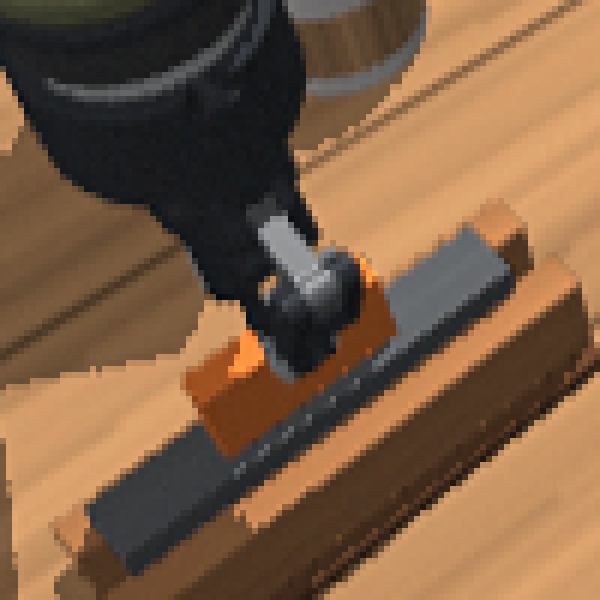

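```bash
python3 - <<'E'
from g import *
for z in (.085,.095,.105,.115): print(z,[np.round((np.array(proj("scene",(.546+dx,-.2845+.06*dx+dy,z)))-[160,220])*6) for dx in(.017,.024) for dy in(-.011,.011)])
E
```

```text
0.085 [array([291., 415.]), array([348., 377.]), array([303., 428.]), array([359., 390.])]
0.095 [array([285., 401.]), array([342., 363.]), array([296., 415.]), array([354., 376.])]
0.105 [array([278., 387.]), array([336., 348.]), array([290., 401.]), array([348., 362.])]
0.115 [array([272., 373.]), array([330., 334.]), array([284., 387.]), array([342., 348.])]
```

Fingertips are visibly about 22–25 mm above the TCP, at roughly z 0.107. I'll lower 2 cm slowly while watching the force.

>>> drive_tool(steps="0.2 0.5 0.07 -0.1 0;0.2 0.5 0 0 0;0.2 0.5 0 0 0;0.2 0.5 0 0 0;0.2 0 0 0 0")

```text
t: 9.0
eef_pos: [0.5433, -0.283, 0.0614]
tcp_rot: [0.706, -0.022, 0.707, 0.022]
wrist_force: [-0.5, 0.7, -0.5]
gripper_width: 0.034
```

```bash
python3 - <<'E'
from g import *
go(.5447,-.2838,.063,3.5)
t=arm.capture("scene");crop(t,"pics/s7.png",160,220,100,100,6)
E
```

```text
t 9.0 pos [ 0.5433 -0.283   0.0614] F [-0.5346  0.7    -0.4533] T [ 0.0217  0.0354 -0.0196] w 0.034
tool x [-0.0019  0.001  -1.    ] z [ 0.9981  0.062  -0.0019] q [-0.4802  0.4929 -0.1492  0.9309 -0.      1.0285]
jaw ang 3.555775593390302
d world cm [ 0.1366 -0.0773  0.1557] tool cm [-0.1561 -0.0854  0.1312] turn about x deg 0.05577559339030813
```

View pics/s7.png

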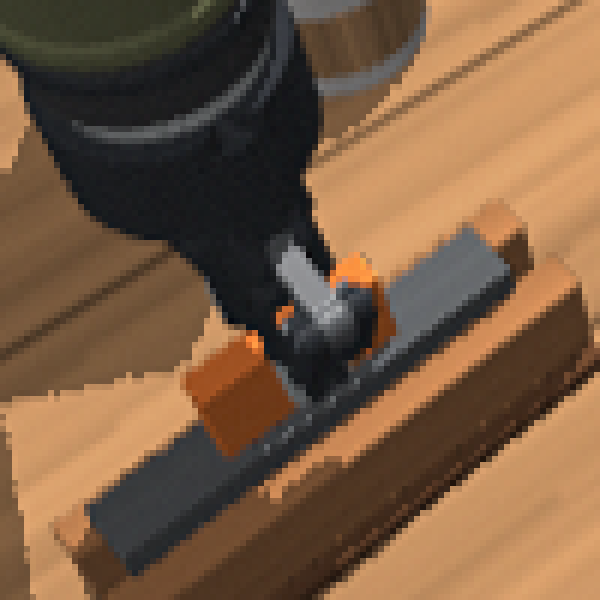

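>>> drive_tool(steps="0.5 0 0 0 0;0.7 0 0 0 0;0.9 0 0 0 0;1 0 0 0 0;1 0 0 0 0", force=40)

```text
t: 9.55
eef_pos: [0.5445, -0.2836, 0.0629]
tcp_rot: [0.707, -0.022, 0.707, 0.022]
wrist_force: [2.1, -0.3, -0.8]
gripper_width: 0.013
```

```bash
python3 - <<'E'
from g import *
go(.5447,-.2838,.063,3.5)
t=arm.capture("scene");crop(t,"pics/s8.png",160,220,100,100,6)
E
```

```text
t 9.55 pos [ 0.5445 -0.2836  0.0629] F [ 2.0508 -0.3462 -0.7665] T [-0.0899 -0.1581 -0.0056] w 0.013
tool x [ 0.0007 -0.0002 -1.    ] z [0.9981 0.0621 0.0007] q [-0.4802  0.4915 -0.1473  0.9312  0.0001  1.0285]
jaw ang 3.558090371176437
d world cm [ 0.0189 -0.0237  0.0087] tool cm [-0.0086 -0.0248  0.0174] turn about x deg 0.058090371176433564
```

View pics/s8.png

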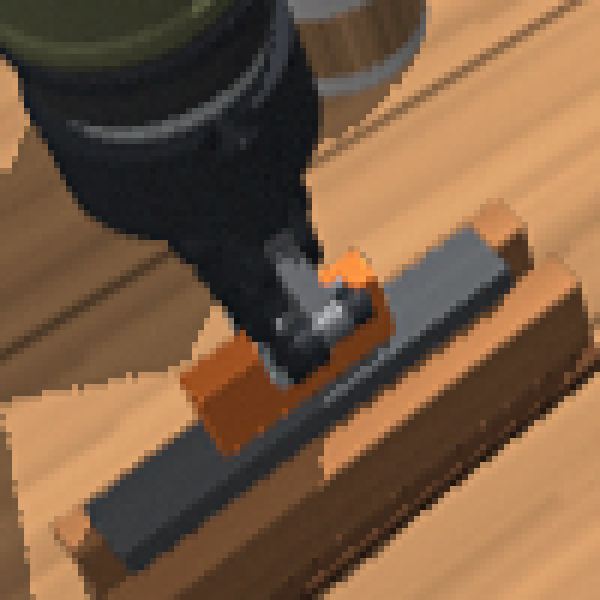

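Gripped at 13 mm with the bar undisturbed. Now a straight lift.

>>> drive_tool(steps="1 -1 0 0 0;1 -2 0 0 0;1 -3 0 0 0;1 -4 0 0 0;1 -4 0 0 0")

```text
t: 10.1
eef_pos: [0.543, -0.2829, 0.2038]
tcp_rot: [0.706, -0.022, 0.708, 0.022]
wrist_force: [1.3, -0.2, -2.1]
gripper_width: 0.0127
```

>>> drive_tool(steps="1 0 0 0 0;1 0 0 0 0")

```text
t: 10.3
eef_pos: [0.5445, -0.2837, 0.2038]
tcp_rot: [0.707, -0.022, 0.706, 0.022]
wrist_force: [0.6, 0.1, -2.6]
gripper_width: 0.0129
```

```bash
python3 - <<'E'
from g import *
go(.5432,.0707,.2,-5.9)
t=arm.capture("scene");cv2.imwrite("pics/scene9.png",t)
E
```

```text
t 10.3 pos [ 0.5445 -0.2837  0.2038] F [ 0.6309  0.0798 -2.5733] T [-0.04    0.0444  0.0212] w 0.0129
tool x [ 0.0017 -0.001  -1.    ] z [0.9981 0.062  0.0016] q [-0.4802  0.4119  0.1013  1.2583 -0.0001  1.0285]
jaw ang 3.553446768362159
d world cm [-0.1275 35.4389 -0.3832] tool cm [ 0.3462 35.379   2.0686] turn about x deg 9.453446768362156
```

View pics/scene9.png

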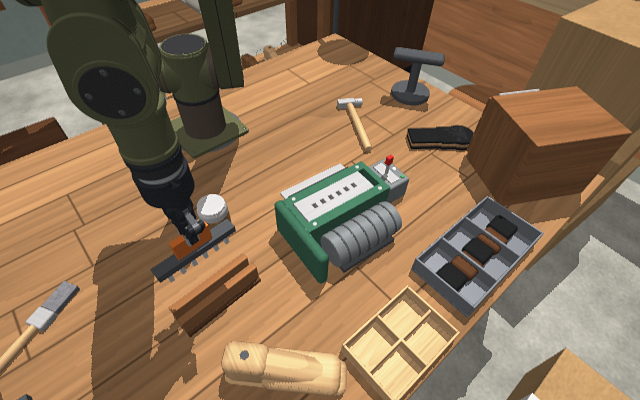

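The comb is held level (teeth visible, 2.6 N on the wrist). Next I carry it over the plate.

>>> drive_tool(steps="1 0 2.5 0.2 0;1 0 3.7 0.2 0;1 0 3.7 0.2 0;1 0 3.7 0.2 0;1 0 3.7 0.2 0")

```text
t: 10.85
eef_pos: [0.5413, -0.1085, 0.2002]
tcp_rot: [0.705, -0.021, 0.709, 0.022]
wrist_force: [0.2, 0.1, -3.0]
gripper_width: 0.0133
```

>>> drive_tool(steps="1 0 3.7 0.2 0;1 0 3.7 0.2 0;1 0 3.7 0.2 0;1 0 3.7 0.2 0;1 0 3.2 0.2 0")

```text
t: 11.35
eef_pos: [0.54, 0.0717, 0.2003]
tcp_rot: [0.705, -0.022, 0.709, 0.022]
wrist_force: [0.4, 0.1, -2.2]
gripper_width: 0.0132
```

>>> drive_tool(steps="1 0 0 0 3;1 0 0 0 3;1 0 0 0 3.4;1 0 0 0 0;1 0 0 0 0")

```text
t: 11.85
eef_pos: [0.541, 0.0699, 0.2011]
tcp_rot: [0.705, 0.035, 0.707, -0.036]
wrist_force: [0.2, 0.0, -2.6]
gripper_width: 0.0129
```

```bash
python3 - <<'E'
from g import *
go(.5432,.0707,.16,-5.9)
for n in C:
    cv2.imwrite(f"pics/{n}10.png",arm.capture(n))
crop(cv2.imread("pics/scene10.png"),"pics/s10.png",260,90,150,140,4.2)
E
```

```text
t 11.85 pos [0.541  0.0699 0.2011] F [ 0.2271  0.0492 -2.5862] T [ 0.0043 -0.0067 -0.0502] w 0.0129
tool x [-0.0034 -0.0005 -1.    ] z [ 0.9949 -0.1007 -0.0034] q [ 0.1286  0.297  -0.0797  1.1976 -0.0001  1.8002]
jaw ang -5.777428129211239
d world cm [ 0.2245  0.0793 -4.1087] tool cm [4.1078 0.105  0.2292] turn about x deg 0.12257187078876086
```

View pics/s10.png

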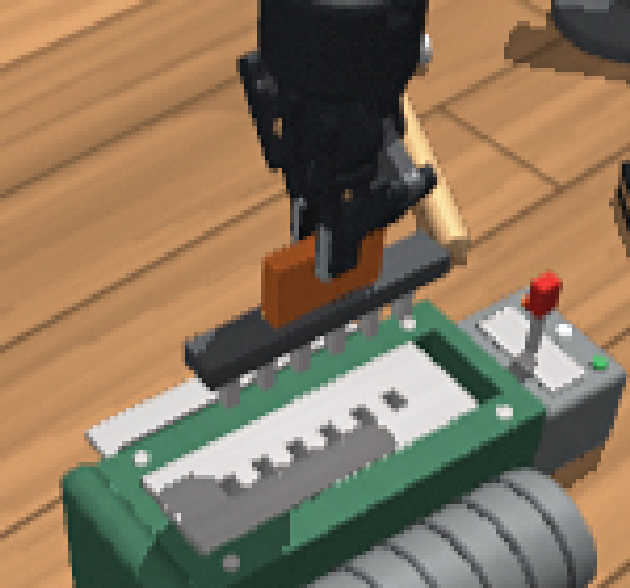

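View pics/top10.png

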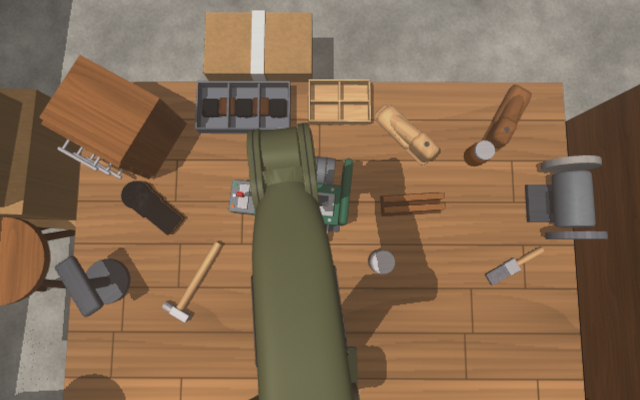

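Lever still upright, comb above plate with tooth ends clear. I'll lower until the teeth are about 8 mm above the slots, then compare.

>>> drive_tool(steps="1 1 0.1 0.15 0;1 1.5 0 0 0;1 1.5 0 0 0;1 1.2 0 0 0;1 0.8 0 0 0")

```text
t: 12.45
eef_pos: [0.5431, 0.0708, 0.1411]
tcp_rot: [0.706, 0.036, 0.707, -0.036]
wrist_force: [0.5, 0.4, -2.9]
gripper_width: 0.0131
```

>>> drive_tool(steps="1 0 0 0 0;1 0 0 0 0;1 0 0 0 0;1 0 0 0 0")

```text
t: 12.85
eef_pos: [0.5445, 0.0711, 0.1435]
tcp_rot: [0.707, 0.036, 0.706, -0.036]
wrist_force: [0.7, -0.5, -3.2]
gripper_width: 0.0131
```

```bash
python3 - <<'E'
from g import *
go(.5432,.0707,.141,-5.9)
t=arm.capture("scene");cv2.imwrite("pics/scene11.png",t)
crop(t,"pics/s11.png",295,150,80,70,9)
E
```

```text
t 12.85 pos [0.5445 0.0711 0.1435] F [ 0.7314 -0.4553 -3.1587] T [ 0.0008  0.0087 -0.0343] w 0.0131
tool x [ 0.0015  0.0002 -1.    ] z [ 0.9948 -0.1017  0.0015] q [ 0.1298  0.3283 -0.1879  1.0531  0.      1.8025]
jaw ang -5.839323720335381
d world cm [-0.1274 -0.0375 -0.2453] tool cm [ 0.245  -0.0504 -0.1233] turn about x deg 0.060676279664619415
```

View pics/s11.png

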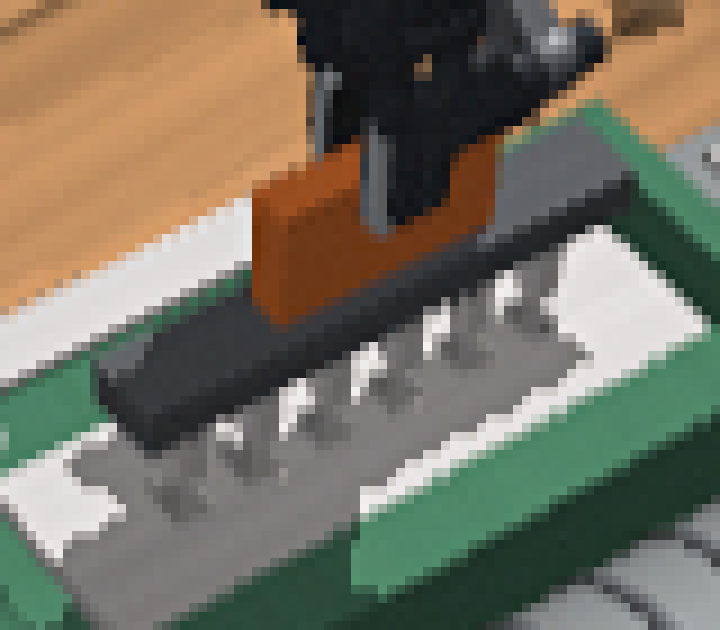

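```bash
python3 - <<'E'
from g import *
y=np.radians(-5.85);R=np.array([[np.cos(y),-np.sin(y)],[np.sin(y),np.cos(y)]])
c=np.array([.5445,.0711])
def pr(lx,ly,z,c=c): return np.round((np.array(proj("scene",[*(c+R@[lx,ly]),z]))-[295,150])*9)
z=.1356
for nm,a in dict(LBf=(.013,-.08,z),LTf=(.013,-.08,z+.016),RBf=(.013,.08,z),RTf=(.013,.08,z+.016),LTb=(-.013,-.08,z+.016),tabLTf=(.007,-.035,z+.056),tabLTb=(-.007,-.035,z+.056),tabLBf=(.007,-.035,z+.016),tabRBf=(.007,.035,z+.016)).items(): print(nm,pr(*a))
for i in range(6): print(i,"tooth front -y corner/centre",pr(.0045,-.06+.024*i-.004,z-.03),pr(0,-.06+.024*i,z-.03),"slot centre", pr(0,-.06+.024*i,.094,np.array([.5434,.0707])))
crop(cv2.imread("pics/scene11.png"),"pics/s11b.png",305,170,60,45,13)
E
```

```text
LBf [142. 456.]
LTf [143. 415.]
RBf [626. 205.]
RTf [633. 164.]
LTb [ 85. 352.]
tabLTf [279. 217.]
tabLTb [246. 184.]
tabLBf [274. 326.]
tabRBf [488. 217.]
0 tooth front -y corner/centre [174. 484.] [177. 466.] slot centre [173. 492.]
1 tooth front -y corner/centre [248. 445.] [250. 428.] slot centre [245. 454.]
2 tooth front -y corner/centre [320. 407.] [322. 390.] slot centre [317. 417.]
3 tooth front -y corner/centre [391. 370.] [393. 354.] slot centre [386. 380.]
4 tooth front -y corner/centre [460. 333.] [462. 317.] slot centre [455. 344.]
5 tooth front -y corner/centre [528. 298.] [529. 282.] slot centre [522. 309.]
```

View pics/s11b.png

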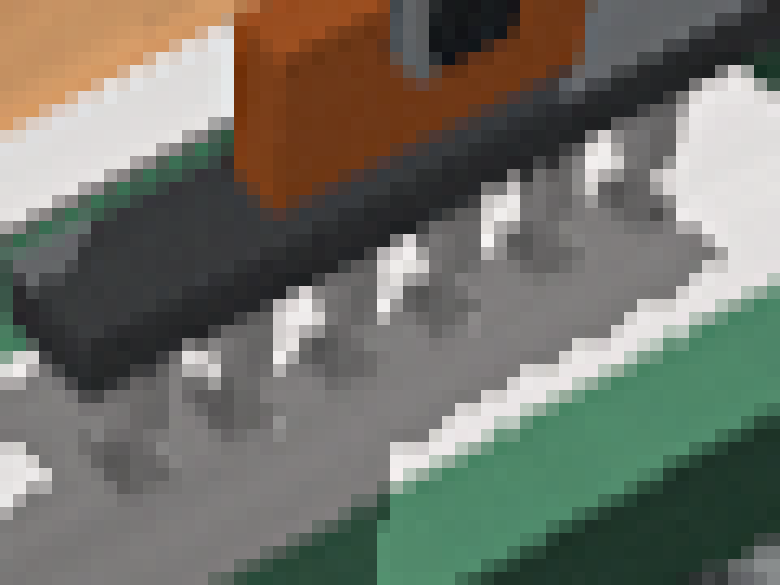

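Comparing the corners, the comb sits about 1 mm too far +y relative to the slots. I'll shift −1 mm and feel my way down in small steps.

>>> drive_tool(steps="1 0.2 -0.1 -0.1 0;1 0.3 0 0 0;1 0.2 0 0 0;1 0.2 0 0 0;1 0 0 0 0")

```text
t: 13.4
eef_pos: [0.5424, 0.07, 0.1332]
tcp_rot: [0.706, 0.036, 0.706, -0.036]
wrist_force: [-0.2, -0.2, -3.2]
gripper_width: 0.0131
```

>>> drive_tool(steps="1 0 0 0 0;1 0.15 0 0 0;1 0.15 0 0 0;1 0.1 0 0 0;1 0 0 0 0")

```text
t: 13.9
eef_pos: [0.5426, 0.0701, 0.1295]
tcp_rot: [0.706, 0.036, 0.706, -0.036]
wrist_force: [-0.0, -0.5, -3.3]
gripper_width: 0.0128
```

>>> drive_tool(steps="1 0.1 0 0 0;1 0.1 0 0 0;1 0.1 0 0 0;1 0 0 0 0;1 0 0 0 0")

```text
t: 14.4
eef_pos: [0.5427, 0.0701, 0.1267]
tcp_rot: [0.706, 0.036, 0.706, -0.036]
wrist_force: [0.8, 0.5, -2.0]
gripper_width: 0.0131
```

>>> drive_tool(steps="1 0.1 0 0 0;1 0.1 0 0 0;1 0.1 0 0 0;1 0 0 0 0;1 0 0 0 0")

```text
t: 14.9
eef_pos: [0.5427, 0.07, 0.1236]
tcp_rot: [0.706, 0.036, 0.706, -0.036]
wrist_force: [-0.2, -0.9, -1.8]
gripper_width: 0.0131
```

```bash
python3 - <<'E'
from g import *
go(.5432,.07,.102,-5.9)
t=arm.capture("scene");cv2.imwrite("pics/scene12.png",t)
crop(t,"pics/s12.png",295,150,80,70,9)
E
```

```text
t 14.9 pos [0.5427 0.07   0.1236] F [-0.1827 -0.8755 -1.7923] T [ 0.0264 -0.0354 -0.0085] w 0.0131
tool x [-0.0002 -0.0001 -1.    ] z [ 0.9948 -0.1018 -0.0002] q [ 0.1284  0.3396 -0.2255  1.0058 -0.0001  1.8012]
jaw ang -5.842444869736215
d world cm [ 0.0542 -0.0049 -2.1619] tool cm [2.1619 0.0009 0.0548] turn about x deg 0.05755513026377912
```

View pics/s12.png

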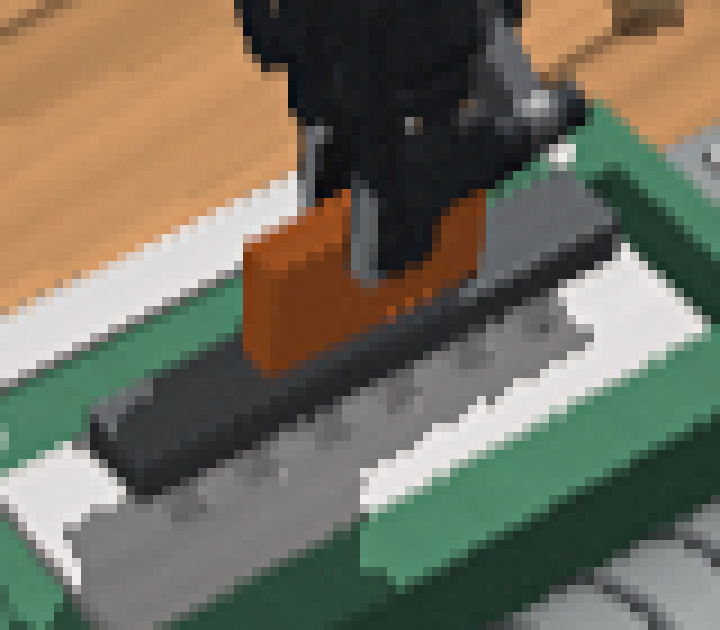

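The teeth are about 8 mm into the slots and the force is still just the comb's weight. Continuing down.

>>> drive_tool(steps="1 0.15 0 0.05 0;1 0.15 0 0 0;1 0.15 0 0 0;1 0.15 0 0 0;1 0 0 0 0")

```text
t: 15.45
eef_pos: [0.543, 0.07, 0.1174]
tcp_rot: [0.706, 0.036, 0.706, -0.036]
wrist_force: [-0.1, -0.2, -2.7]
gripper_width: 0.013
```

>>> drive_tool(steps="1 0.15 0 0 0;1 0.15 0 0 0;1 0.15 0 0 0;1 0.15 0 0 0;1 0 0 0 0")

```text
t: 15.95
eef_pos: [0.543, 0.07, 0.1114]
tcp_rot: [0.706, 0.036, 0.706, -0.036]
wrist_force: [0.2, -0.7, -2.6]
gripper_width: 0.0129
```

>>> drive_tool(steps="1 0.15 0 0 0;1 0.15 0 0 0;1 0.15 0 0 0;1 0.1 0 0 0;1 0 0 0 0")

```text
t: 16.45
eef_pos: [0.543, 0.07, 0.106]
tcp_rot: [0.706, 0.036, 0.706, -0.036]
wrist_force: [-0.3, -0.3, -1.9]
gripper_width: 0.0129
```

Seating is expected near TCP z 0.102. I'll take 1 mm steps.

>>> drive_tool(steps="1 0.1 0 0 0;1 0.1 0 0 0;1 0.05 0 0 0;1 0 0 0 0;1 0 0 0 0")

```text
t: 16.95
eef_pos: [0.5432, 0.07, 0.1037]
tcp_rot: [0.706, 0.036, 0.706, -0.036]
wrist_force: [0.3, 0.2, -2.6]
gripper_width: 0.0129
```

>>> drive_tool(steps="1 0.05 0 0 0;1 0.05 0 0 0;1 0.05 0 0 0;1 0 0 0 0;1 0 0 0 0")

```text
t: 17.45
eef_pos: [0.5432, 0.07, 0.1022]
tcp_rot: [0.706, 0.036, 0.706, -0.036]
wrist_force: [-0.1, -0.3, -2.2]
gripper_width: 0.0133
```

>>> drive_tool(steps="1 0.05 0 0 0;1 0.05 0 0 0;1 0 0 0 0;1 0 0 0 0")

```text
t: 17.85
eef_pos: [0.5435, 0.07, 0.1018]
tcp_rot: [0.706, 0.036, 0.706, -0.036]
wrist_force: [-0.7, -0.1, 4.2]
gripper_width: 0.0127
```

```bash
python3 - <<'E'
from g import *
go(.5432,.07,.101,-5.9)
t=arm.capture("scene");cv2.imwrite("pics/scene13.png",t)
crop(t,"pics/s13.png",295,150,80,70,9)
E
```

```text
t 17.85 pos [0.5435 0.07   0.1018] F [-0.6909 -0.0598  4.2469] T [-0.06    0.4364  0.0315] w 0.0127
tool x [ 0.0008  0.0001 -1.    ] z [ 0.9948 -0.1018  0.0008] q [ 0.1282  0.3564 -0.2611  0.9525 -0.      1.801 ]
jaw ang -5.844031621325398
d world cm [-0.0266 -0.0019 -0.0835] tool cm [ 0.0835 -0.0046 -0.0263] turn about x deg 0.055968378674606356
```

View pics/s13.png

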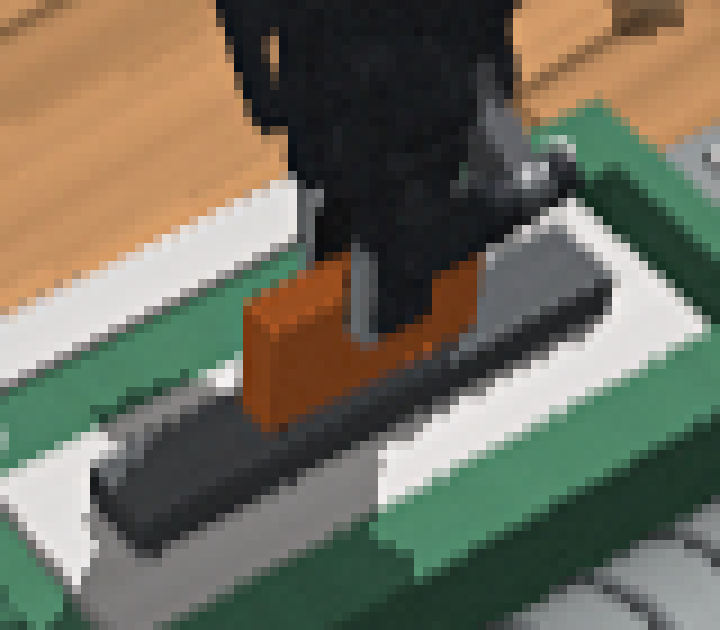

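It makes contact at TCP z 0.1018, as predicted, with the wrist force rising by about 7 N. The bar lies flat on the plate. Release and withdraw.

>>> drive_tool(steps="0.6 0 0 0 0;0.4 0 0 0 0;0 0 0 0 0;-0.4 0 0 0 0;-0.4 0 0 0 0")

```text
t: 18.4
eef_pos: [0.5432, 0.07, 0.1011]
tcp_rot: [0.706, 0.036, 0.706, -0.036]
wrist_force: [0.6, 0.0, -0.3]
gripper_width: 0.0596
```

>>> drive_tool(steps="-0.4 -1 0 0 0;-0.4 -2 0 0 0;-0.4 -4 0 0 0;-0.4 -5 0 0 0;-0.4 -5 0 0 0")

```text
t: 18.9
eef_pos: [0.5426, 0.0699, 0.2735]
tcp_rot: [0.706, 0.036, 0.706, -0.036]
wrist_force: [2.3, 1.3, -0.3]
gripper_width: 0.0599
```

>>> drive_tool(steps="-0.4 0 -4 -3 0;-0.4 0 -4 -3 0;-0.4 0 -4 -3 0;-0.4 0 -4 -3 0;-0.4 0 -4 -3 0")

```text
t: 19.4
eef_pos: [0.3723, -0.1147, 0.2721]
tcp_rot: [0.707, 0.035, 0.706, -0.036]
wrist_force: [1.0, -1.7, 1.2]
gripper_width: 0.0602
```

>>> drive_tool(steps="-0.4 0 -4 -2 0;-0.4 0 -4 0 0;-0.4 0 -4 0 0;-0.4 0 0 0 0;-0.4 0 0 0 0")

```text
t: 19.9
eef_pos: [0.3412, -0.2314, 0.2716]
tcp_rot: [0.706, 0.037, 0.706, -0.037]
wrist_force: [0.0, -0.1, -0.9]
gripper_width: 0.0596
```

```bash
python3 - <<'E'
from g import *
go(.5432,.07,.101,-5.9)
for n in C: cv2.imwrite(f"pics/{n}14.png",arm.capture(n))
s=cv2.imread("pics/scene14.png");t=cv2.imread("pics/top14.png")
crop(s,"pics/s14.png",270,140,150,100,5)
crop(t,"pics/t14.png",225,145,135,100,5.9)
m=cv2.inRange(cv2.cvtColor(s,cv2.COLOR_BGR2HSV),(0,170,60),(4,255,255));r=cv2.connectedComponentsWithStats(m);print(r[3][1:],proj("scene",(.562,.2468,.119)))
E
```

```text
t 19.9 pos [ 0.3412 -0.2314  0.2716] F [ 0.043  -0.1471 -0.9402] T [-0.0152  0.0404 -0.0055] w 0.0596
tool x [ 0.0003  0.0004 -1.    ] z [ 0.9946 -0.1042  0.0003] q [-0.5964  0.0417 -0.215   1.314   0.0005  1.0788]
jaw ang -5.983530834974427
d world cm [ 20.1982  30.1437 -17.0647] tool cm [17.0833 32.0778 16.9409] turn about x deg -0.08353083497442526
[[388.9286 159.625 ]] (np.float64(388.94410055660717), np.float64(159.5048866486197))
```

View pics/s14.png

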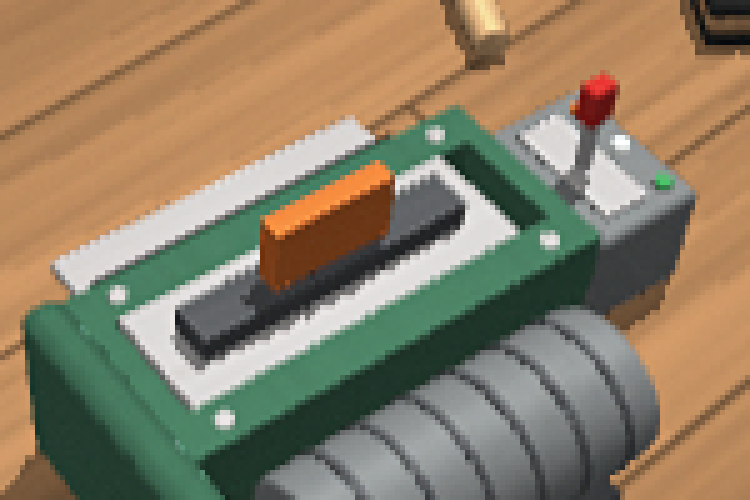

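View pics/t14.png

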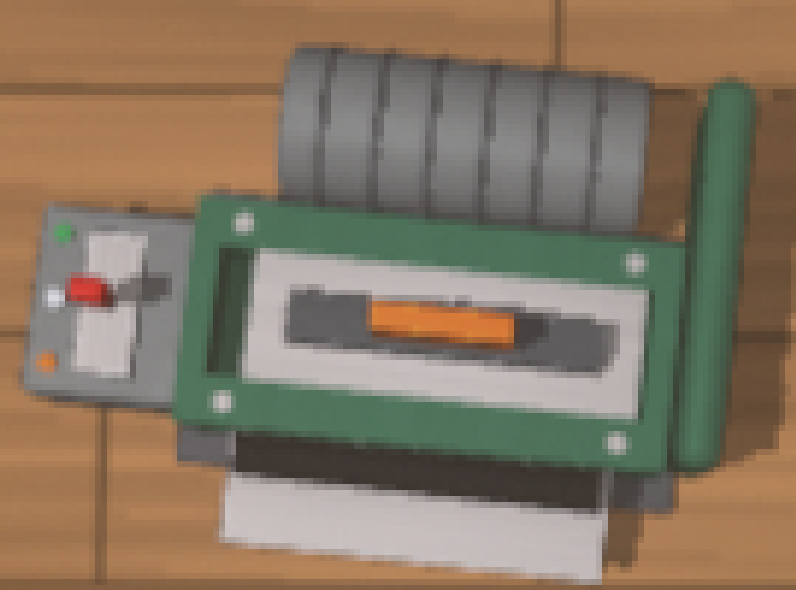

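View pics/scene14.png

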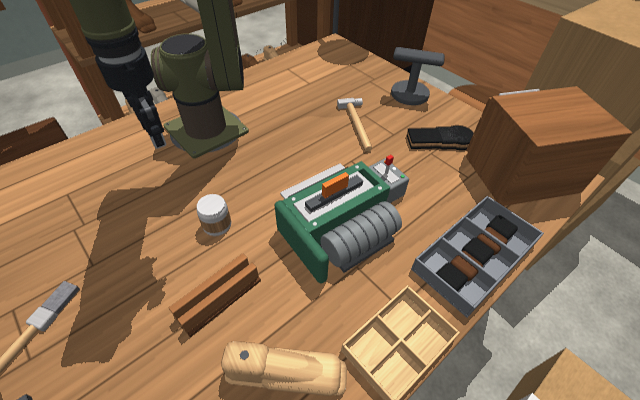

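The comb lies flat on the plate (tab at top px ≈(300,200)), the lever is upright, and the tin, last and hammer are where they were. One last triangulated height check, then I hand in.

```bash
python3 - <<'E'
from m import *
P=[]
for n,box in(("top",(280,190,40,20)),("scene",(318,168,34,35))):
    im=cv2.imread(f"pics/{n}14.png");m=cv2.inRange(cv2.cvtColor(im,cv2.COLOR_BGR2HSV),(5,180,190),(16,255,255))
    x,y,w,h=box;M=cv2.moments(m[y:y+h,x:x+w],True);P.append((x+M["m10"]/M["m00"],y+M["m01"]/M["m00"]))
print(P,tri(P[1],P[0]),"expect tab top z .150")
arm.finish_job()
E
```

```text
[(299.4186046511628, 199.03488372093022), (335.38613861386136, 179.25742574257427)] (array([0.54297068, 0.07042913, 0.14755551]), np.float64(0.0018940535684554536)) expect tab top z .150
the job is handed in; nothing more can be done
```

The job is done and handed in at about 20 s of the 69 s allowed. The lever went to off while the comb was still in its rack. The comb then went into the slotted plate and I let go of it.

- **Lever:** I closed the jaws symmetrically around the tip, so it was brought to centre and could not run through to reverse. In the last picture the red tip was at (388.9, 159.6) px; off predicts (388.9, 159.5).
- **Comb:** I found the plate shifted about 8 mm toward the machine's −y. The comb went down in small steps, and the teeth entered with no force beyond the comb's own weight. It seated within 0.1 mm of the predicted height with a rise of about 7 N.
- **Final checks:** Both camera views show the bar flat on the plate, the lever upright, and the tin, last and hammer unmoved, with the gripper well clear.

**Checks that disagreed:**
- **Tab height:** The final camera check put the top of the grip tab at 147.6 mm, against 150 mm expected. That is roughly the stated camera error of about 2 mm.
- **Fingertips:** They looked 20–30 mm behind the reported TCP, more than the description says. My first close at the lever therefore passed above it without touching, and I repeated it 1.5 cm lower.

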